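Take the soap ball off its display stand with the tongs

ROBOT

A 6-joint arm with a two-finger parallel gripper is mounted at the origin on the work surface. World frame = base frame: x ahead of the robot, y to its left, z up, the work surface at z = 0. Lengths are in m, angles in rad, forces in N, time in s.
With the tool pointing down it reaches from about 0.35 to 0.725 m from the base axis. Payload 4.3 kg.
Tool frame: the origin (TCP) lies between the finger pads; the fingertips stand 22 mm ahead of it and the grasp point (between the pads) lies 3 mm ahead of it (robot.finger_overhang is the distance from the TCP to the fingertips, in m); z points along the fingers, y is the direction in which the jaws open and shut (so a half turn about z gives the same grasp; the last joint's range is limited). The gripper opens to 85 mm and grips with 20 to 120 N. Pads are 22 mm wide; open, the fingers measure 114 mm over their backs; the gripper's body (76 mm by 85 mm) begins 54 mm behind the grasp point. The pads swing forward as they close: fully open they stand 13 mm farther back than shut.
Start: joints at [-0.11, 0.377, 0.081, 1.274, 0, 1.46], TCP at [0.575, 0, 0.253] pointing down, gripper open.
Joint ranges: [-2.72, 2.72], [-0.84, 1.66], [-1.02, 1.22], [-1.77, 2.12], [-1.37, 1.28], [-3.14, 3.14]. Speed limits (rad/s): [2.57, 2.57, 3.14, 3.14, 3.14, 3.14].

INTERFACE

Orientations are given as a rotation vector (axis times angle).
In Python, from bench import robot, viewer, order gives the robot as it stands. The module is installed in compiled form; this text tells all that it offers.
- The arm moves only by the tool drive_tool, never from a script. Its argument "commands" is a list of rows, each an object with "delta_pos": the shift along the tool's x, y, z in m, a list of three; "angular": the turn, a rotation vector about the tool's x, y, z in degrees, a list of three; "claw": the closure, from 0 (fully open) to 1 (shut). A call has 1 to 5 rows; each row shifts and turns the pose as measured when the row begins, along the tool's axes as they then stand; what a row does not reach is not made up. A row lasts 1/10 s, in which the tool goes at most 50 mm and 8.59 degrees, less where a joint would pass 70% of its speed; a pose out of reach is approached as far as the arm can. A call with a gripper value outside its range is refused whole. The fingers move at their own pace and stop on an object; "newtons" is the grip in N (left out, the last holds). Time passes only in rows, so rows that do not move let the fingers close. It gives the time, the measured TCP pose, the force and the opening at its end, in the units of the state.
- robot.get_state(): the state, without advancing time (a new reading comes with each control period).
- viewer.read_camera(name): name is "scene" or "side" or "wrist"; returns the picture (480x640x3 uint8, red, green, blue); there is no depth.
- viewer.camera_model(name): a dict with "intrinsics" (3x3 intrinsics, pixels), "k1" (the pictures are not rectified: a ray, as slopes to the right and down, at radius r is drawn at 1 + k1 r^2 times it, then the intrinsics apply), "origin" and "orientation" of the camera in the world. Camera axes: x right, y up, looking along -z (the intrinsics and any distortion apply to the point x, -y, -z); pixel columns grow to the right and rows downward; lengths in m; the calibration is good to about 2 mm. A picture is of the moment at which its call begins: read the wrist's pose just before it. camera_model takes no time and is no camera call; for the wrist camera it gives the pose at the moment of the call.
- order.sign_off(): hands the job in, once; it reports no verdict.
Trained networks look in the newest picture that a camera, given by its name, has taken for a name from the list of things; names that differ only in an ending like _2 or _b are one class to them, and where a whole thing is asked for, a point or a joint stands for the part that bears it (a point fixed in the world has none). Each returns a list of dicts, best first, with "p" (0 to 1); they miss things now and then, are a little off and sometimes report something else, mostly with a low value. They report only what shows in the picture. A call takes as long as a camera call. They do not tell look-alikes from the thing itself.
- viewer.look_for(camera, name): "position" ([x, y, z] in m, in world coordinates, good to about 4 mm: the middle of the surface that is visible of it).
- viewer.tip_of(camera, name): "position" ([x, y, z] in m, in world coordinates, good to about 4 mm: a listed point, or the origin of a listed thing).
The state is a dict: "time": time; "qpos": joint angles; "qd": joint speeds; "effort": joint torques, N m; "tool_pos": TCP position; "tool_rot": TCP orientation; "force": force on the tool from outside, world axes, zero at the start; "wrist_torque": the same for the moment, N m; "grip_width": finger opening in m.
Only numpy, scipy, OpenCV 4.12 (cv2) and the standard library are available. Lean on these libraries where they do the work, as an engineer would, in place of code of your own. Each camera call takes 0.05 s, during which the arm holds its last target.

TASK

A customer has chosen the round ball of soap: draw the tongs up out of their wooden holder, close their tips on the ball, and lift it well clear of its stand, at least a hand's breadth (100 mm) above it, touching the ball with the tongs only. Do not drop the ball, and leave the other soaps and goods where they stand. Finish while still holding the tongs with the ball in them, up in the air and still; nothing is put down.

Things in the scene. Friction and masses are not known exactly. Their poses are not given: they have to be found in the camera images.
- holder: Fixed dark wooden tongs holder, an open-topped oblong block 36 (x) by 88 (y) by 50 mm high, walls and floor 8 mm thick, so that the pocket is 20 by 72 mm and 42 mm deep. Origin: centre of its underside, z up; its y axis runs along the pocket's length.
- tongs: Small steel spring tongs, about 80 g, 136 mm tall, upright in the holder, tips down: a bridge (18 by 42 by 10 mm) on top, from which two arms hang, spread along the tongs' y axis (the holder's y). Origin: midway between the tips at the level of their lower ends; z up. Squeezing the two arms together from outside along y closes the tips; they spring open again when let go.
- tongs_grip (a point): Point midway between the arms' grip plates, 94 mm above the tongs' origin. The black plates, on the arms' outsides, are 18 mm wide (x) and 40 mm tall, centred at this height; over them the tongs measure about 56 mm along y when open, 49 mm when closed on the ball. Each finger must push about 3 N to start closing them, 6 N with the tips 32 mm apart, 9 N nearly shut.
- tongs_tips (a point): Point midway between the tips, 13 mm above the tongs' origin. The tips are flat upright plates 16 mm wide (x) and 26 mm tall at the ends of the arms, centred at this height; open, they are about 58 mm apart inside and 66 mm over the outsides. Some 28 percent of any squeeze at the plates beyond the spring force reaches the tips.
- squeeze_left (a joint): Angle of the tongs' arm on their +y side (rad): 0 open (58 mm between the tips), about 0.10 when the tips are parallel and 32 mm apart, 0.22 shut. The arms are coupled and always turn equally.
- squeeze_right (a joint): The same for the arm on the -y side.
- tongs_left: The tongs' arm on the +y side with its tip. Origin: its hinge, 18 mm to the side of the tongs' middle and 130 mm above the tips.
- tongs_right: The tongs' arm on the -y side; likewise.
- soap_ball: The cream-coloured round ball of soap, 32 mm in diameter, about 30 g, resting loosely in the ring on top of one of three like stands. Origin: a point on the ball's surface, its underside at the start; it turns with the ball.
- soap_ball_center (a point): Centre of the soap ball; about 53 mm above the table at the start, 13 mm above the ring's upper edge.
- stand_ball: The fixed dark steel display stand which carries the ball: foot 56 mm wide and 5 mm thick, thin stem, and on top a small ring 24 mm wide with its upper edge 40 mm above the table. Origin: centre of its underside. The three stands are alike and change places.
- stand_block: The like stand that carries the block soap.
- stand_cone: The like stand that carries the cone soap.
- soap_block: A cream-coloured block of soap, 30 by 30 by 24 mm high, loose on its stand; origin: centre of its underside. Leave it.
- soap_cone: A cream-coloured cone of soap, 34 mm wide and 34 mm high, loose on its stand; origin: centre of its underside. Leave it.
- candle: White candle jar, 68 mm wide, 66 mm high, loose; origin: centre of its underside. Leave it.
- diffuser: Amber glass bottle 64 mm wide and 88 mm high with thin reeds reaching 200 mm, loose; origin: centre of its underside. Leave it.
- perfume: Glass bottle with black cap, 44 mm wide and 110 mm high, loose; origin: centre of its underside. Leave it.
- carton: Pale carton 60 by 80 by 70 mm high, loose; origin: centre of its underside. Leave it.
- owl: Terracotta owl figurine 54 mm wide and 78 mm high, loose; origin: centre of its underside. Leave it.
- tumbler: Drinking glass 72 mm wide and 80 mm high, loose; origin: centre of its underside. Leave it.
There are look-alikes about, which are no part of the job. There is more than one size of the tongs; the job needs the larger.

How it is judged:
By the outcome, as a careful person would: the job done as asked, in the order asked, and still so for the second after the job is handed in, while the arm keeps its last pose, push and grip.
It also fails if it takes over 48 s, if anything falls off the work surface, if the arm or the gripper's body presses on something with over 40 N, if the wrist force passes 120 N, or if a joint passes its speed limit or range.

## Working session

There is one attempt and no reset: what is moved stays moved. The work goes in short steps, Python scripts to look and compute and a tool call to move; the robot and the scene stay as the last step left them, time stands still between calls to the robot, and variables do not carry over. Pictures are saved under pics/ and viewed, and the job is handed in when it is done.

Besides the shell and the picture viewer there is one more tool, called after "Emit:" by a JSON object that holds its "method" and its "body", one argument or row to a line. drive_tool: Moves the arm, as the interface text tells. Its arguments: {"type":"object","properties":{"commands":{"type":"array"},"newtons":{"type":"number"}},"required":["commands"]}

```bash
mkdir -p pics; python3 - <<'E'
from bench import robot, viewer, order
import cv2
s=robot.get_state();print(s)
for c in ["scene","side","wrist"]:
    cv2.imwrite(f"pics/{c}0.png",viewer.read_camera(c)[:,:,::-1]);print(c,viewer.camera_model(c))
E
```

```text
{'time': 0.0, 'qpos': array([-1.10301259e-01,  3.78008598e-01,  7.96477896e-02,  1.27439278e+00,
        1.10434041e-05,  1.46051882e+00]), 'qd': array([-9.53088916e-05, -1.28544324e-03, -9.12224003e-04,  1.20660361e-03,
        4.99355680e-04,  5.36017392e-04]), 'effort': array([ 5.03441061e-04, -4.63600910e+01,  2.69876987e+01,  2.07655923e-02,
       -6.74222474e-05, -6.15417605e-06]), 'tool_pos': array([5.74402021e-01, 7.47699435e-05, 2.52400395e-01]), 'tool_rot': array([-2.22038216e+00, -2.22032940e+00,  1.90701076e-03]), 'force': array([-0.27274918,  0.51001307, -0.09093279]), 'wrist_torque': array([-0.0459993 ,  0.03104808, -0.01166938]), 'grip_width': 0.08529235447520742}
scene {'intrinsics': array([[538.10730375,   0.        , 321.08472003],
       [  0.        , 538.10730375, 232.29511348],
       [  0.        ,   0.        ,   1.        ]]), 'k1': -0.08941987990290501, 'origin': array([0.98900397, 0.63720355, 0.81029274]), 'orientation': array([0.33770242, 1.04620642, 2.37039591])}
side {'intrinsics': array([[578.2881207 ,   0.        , 306.21491167],
       [  0.        , 578.2881207 , 248.34545336],
       [  0.        ,   0.        ,   1.        ]]), 'k1': -0.0794454298282886, 'origin': array([-0.12657792, -0.79495868,  1.12335909]), 'orientation': array([ 0.76288525, -0.28431604, -0.6420141 ])}
wrist {'intrinsics': array([[403.92336902,   0.        , 321.76891403],
       [  0.        , 403.92336902, 235.31495442],
       [  0.        ,   0.        ,   1.        ]]), 'k1': 0.0008939308655376186, 'origin': array([0.57365125, 0.06824752, 0.37273322]), 'orientation': array([-2.70178764e-01,  1.64581266e-03,  4.40288944e-05])}
```

View pics/scene0.png

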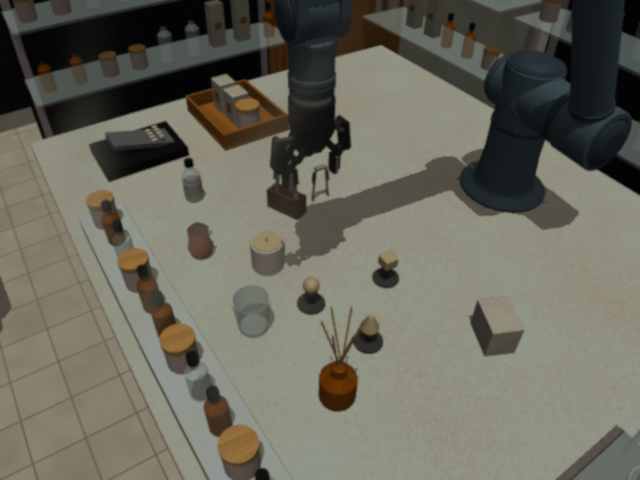

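View pics/side0.png

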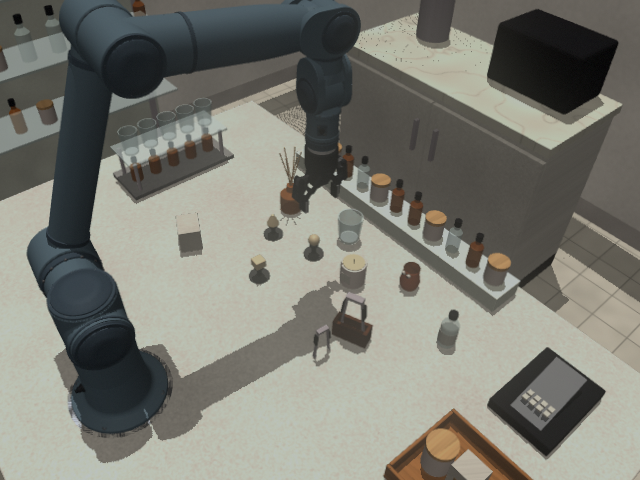

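View pics/wrist0.png

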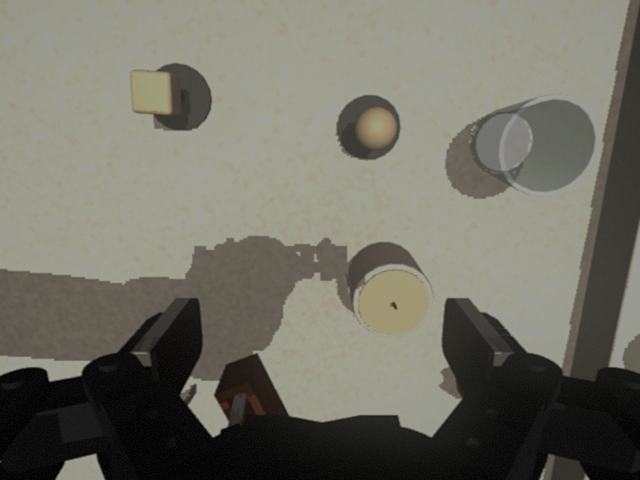

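```bash
python3 - <<'E'
from bench import robot, viewer, order
for c in ["scene","side"]:
  for n in ["holder","tongs","tongs_grip","tongs_tips","soap_ball_center","stand_ball","soap_block","soap_cone","candle","diffuser","perfume","carton","owl","tumbler"]:
    print(c,n,[(r['p'].__round__(2),r['position'].round(3).tolist()) if hasattr(r['position'],'round') else r for r in viewer.tip_of(c,n)][:4])
print(robot.get_state()['time'])
E
```

```text
scene holder [{'position': [0.507, -0.2127, -0.0001], 'p': 0.6}]
scene tongs [{'position': [0.5067, -0.2121, 0.0075], 'p': 0.69}, {'position': [0.6881, 0.2554, -0.0038], 'p': 0.68}, {'position': [0.4481, 0.0892, 0.0399], 'p': 0.66}, {'position': [0.4178, -0.1994, -0.0022], 'p': 0.56}]
scene tongs_grip [{'position': [0.4152, -0.2033, 0.0693], 'p': 0.73}, {'position': [0.5028, -0.2105, 0.1031], 'p': 0.47}, {'position': [0.6127, 0.0571, -0.0004], 'p': 0.3}]
scene tongs_tips [{'position': [0.5092, -0.2106, 0.0218], 'p': 0.75}, {'position': [0.42, -0.2075, 0.0122], 'p': 0.48}]
scene soap_ball_center [{'position': [0.6126, 0.065, 0.0499], 'p': 0.75}, {'position': [0.501, -0.2096, 0.0995], 'p': 0.65}, {'position': [0.5767, 0.1922, 0.0409], 'p': 0.19}]
scene stand_ball [{'position': [0.6153, 0.0569, -0.0015], 'p': 0.82}]
scene soap_block [{'position': [0.4524, 0.0913, 0.0419], 'p': 0.52}]
scene soap_cone [{'position': [0.5789, 0.1942, 0.04], 'p': 0.77}]
scene candle [{'position': [0.6339, -0.0723, -0.0032], 'p': 0.97}]
scene diffuser [{'position': [0.69, 0.2592, 0.0007], 'p': 0.71}, {'positi
[... 950 characters left out ...]
side stand_ball [{'position': [0.6118, 0.0633, -0.0032], 'p': 0.54}]
side soap_block [{'position': [0.4509, 0.0874, 0.0414], 'p': 0.57}]
side soap_cone [{'position': [0.5761, 0.1949, 0.0396], 'p': 0.65}]
side candle [{'position': [0.6289, -0.0708, 0.0066], 'p': 0.85}]
side diffuser [{'position': [0.6874, 0.2571, -0.0013], 'p': 0.97}]
side perfume [{'position': [0.6676, -0.3682, 0.0], 'p': 0.81}]
side carton [{'position': [0.4494, 0.0933, -0.0035], 'p': 0.75}, {'position': [0.3769, 0.3171, -0.0002], 'p': 0.55}]
side owl [{'position': [0.7344, -0.1835, -0.0017], 'p': 0.85}, {'position': [0.5049, -0.2107, 0.1012], 'p': 0.36}]
side tumbler [{'position': [0.7313, 0.0529, 0.0011], 'p': 0.57}]
1.55
```

```bash
python3 - <<'E'
import cv2,numpy as np
a=cv2.imread("pics/scene0.png")[140:230,250:350];b=cv2.imread("pics/side0.png")[280:370,300:400]
o=np.hstack([cv2.resize(a,(400,360),interpolation=cv2.INTER_CUBIC),cv2.resize(b,(400,360),interpolation=cv2.INTER_CUBIC)])
cv2.imwrite("pics/crop1.png",np.clip(o*1.6,0,255))
E
```

```text
[ WARN:0@0.088] global loadsave.cpp:1063 imwrite_ Unsupported depth image for selected encoder is fallbacked to CV_8U.
```

View pics/crop1.png

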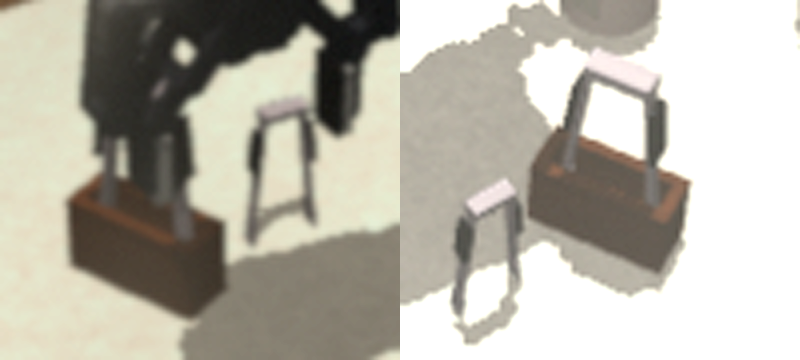

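```bash
cat > h.py <<'E'
import numpy as np,cv2
from scipy.spatial.transform import Rotation as R
from bench import viewer,robot,order
def ray(cam,u,v,m=None):
    m=m or viewer.camera_model(cam);K=m['intrinsics']
    xd=np.array([(u-K[0,2])/K[0,0],(v-K[1,2])/K[1,1]]);x=xd.copy()
    for _ in range(20): x=xd/(1+m['k1']*(x@x))
    return m['origin'],R.from_rotvec(m['orientation']).apply([x[0],-x[1],-1])
def atz(cam,u,v,z,m=None):
    o,d=ray(cam,u,v,m); return o+d*(z-o[2])/d[2]
def proj(cam,p,m=None):
    m=m or viewer.camera_model(cam);c=R.from_rotvec(m['orientation']).inv().apply(np.asarray(p)-m['origin'])
    s=np.array([c[0],-c[1]])/-c[2];s=s*(1+m['k1']*(s@s));K=m['intrinsics'];return s[0]*K[0,0]+K[0,2],s[1]*K[1,1]+K[1,2]
E
python3 - <<'E'
from h import *
for c,z,pts in [("side",.05,[(340,312),(372.5,325.5),(365.5,335.5),(332.5,323)]),("side",0,[(364.5,348),(332.5,333)]),("scene",0,[(267.5,206),(297.5,219.5),(306,212.5)]),("side",.144,[(349,293),(364,301),(347,298),(361,304)])]:
    P=[atz(c,*p,z)[:2] for p in pts];print(c,z,np.round(P,4).tolist())
    for a,b in zip(P,P[1:]): print('  len',np.linalg.norm(b-a).round(4),'dir',np.degrees(np.arctan2(*(b-a)[::-1])).round(1))
E
```

```text
side 0.05 [[0.5063, -0.1682], [0.5388, -0.2468], [0.5058, -0.2578], [0.4703, -0.1822]]
  len 0.085 dir -67.5
  len 0.0348 dir -161.5
  len 0.0835 dir 115.2
side 0 [[0.5079, -0.2583], [0.4779, -0.1769]]
  len 0.0868 dir 110.3
scene 0 [[0.5362, -0.2484], [0.5021, -0.1684], [0.4721, -0.179]]
  len 0.087 dir 113.1
  len 0.0318 dir -160.5
side 0.144 [[0.5035, -0.1944], [0.5137, -0.2329], [0.49, -0.2026], [0.5025, -0.2351]]
  len 0.0398 dir -75.2
  len 0.0385 dir 128.1
  len 0.0348 dir -69.0
```

Candidates for the tongs: the larger set in the wooden holder (side pixel 352,315) and a smaller one standing free (side 322,340, scene 320,180). The larger set, in the holder, is the one I want. For the soap, the candidates are the ball (side 314,243, wrist 376,128), the block (258,265) and the cone (273,225), and I choose the ball. The holder's yaw is about 22°.

Emit:
{"method": "drive_tool", "body": {
  "commands": [
    {"delta_pos":[-0.043,-0.014,0],"angular":[0,0,0],"claw":0},
    {"delta_pos":[-0.043,-0.014,0],"angular":[0,0,0],"claw":0},
    {"delta_pos":[-0.043,-0.014,0],"angular":[0,0,0],"claw":0},
    {"delta_pos":[-0.043,-0.014,0],"angular":[0,0,0],"claw":0},
    {"delta_pos":[-0.043,-0.014,0],"angular":[0,0,0],"claw":0}
  ]
}}

```text
time: 2.05
tool_pos: [0.5063, -0.2163, 0.2531]
tool_rot: [2.206, 2.235, 0.004]
force: [1.1, -0.2, 0.8]
grip_width: 0.0855
```

Emit:
{"method": "drive_tool", "body": {
  "commands": [
    {"delta_pos":[0,0,0],"angular":[0,0,8.5],"claw":0},
    {"delta_pos":[0,0,0],"angular":[0,0,8.5],"claw":0},
    {"delta_pos":[0,0,0],"angular":[0,0,8.5],"claw":0},
    {"delta_pos":[0,0,0],"angular":[0,0,8.5],"claw":0},
    {"delta_pos":[0,0,0],"angular":[0,0,8.5],"claw":0}
  ]
}}

```text
time: 2.55
tool_pos: [0.5035, -0.2245, 0.2531]
tool_rot: [2.873, 1.264, 0.004]
force: [-1.2, -0.3, -1.1]
grip_width: 0.0851
```

Emit:
{"method": "drive_tool", "body": {
  "commands": [
    {"delta_pos":[0,0,0],"angular":[0,0,8.5],"claw":0},
    {"delta_pos":[0,0,0],"angular":[0,0,8.5],"claw":0},
    {"delta_pos":[0,0,0],"angular":[0,0,8.5],"claw":0},
    {"delta_pos":[0,0,0],"angular":[0,0,0],"claw":0}
  ]
}}

```text
time: 2.95
tool_pos: [0.5034, -0.2247, 0.2532]
tool_rot: [3.083, 0.592, 0.004]
force: [-0.5, 0.7, -0.4]
grip_width: 0.085
```

```bash
cat >> h.py <<'E'
def st():
    s=robot.get_state();M=R.from_rotvec(s['tool_rot']).as_matrix()
    print('t',round(s['time'],2),'pos',s['tool_pos'].round(4),'x',M[:,0].round(3),'y',M[:,1].round(3),'z',M[:,2].round(3),'yaw_y',np.degrees(np.arctan2(M[1,1],M[0,1])).round(2),'F',s['force'].round(2),'w',round(s['grip_width'],4),'q',s['qpos'].round(2));return s,M
def shot(c,name):
    m=viewer.camera_model(c);im=viewer.read_camera(c);cv2.imwrite(f"pics/{name}.png",im[:,:,::-1]);return m,im
def find(c,*ns):
    for n in ns: print(c,n,[(round(r['p'],2),np.round(r['position'],4).tolist()) for r in viewer.tip_of(c,n)][:3])
E
python3 - <<'E'
from h import *
st(); m,_=shot("wrist","w1")
find("wrist","holder","tongs_grip","tongs_tips","tongs","tongs_left","tongs_right");st()
for p in [(.505,-.213,.144)]: print(proj("wrist",p,m))
E
```

```text
t 2.95 pos [ 0.5034 -0.2247  0.2532] x [0.929 0.37  0.002] y [ 0.37  -0.929  0.002] z [ 0.003 -0.001 -1.   ] yaw_y -68.27 F [-0.47  0.72 -0.38] w 0.085 q [-0.54  0.33  0.01  1.25  0.    2.23]
wrist holder [(0.84, [0.505, -0.2118, 0.0024])]
wrist tongs_grip [(0.76, [0.4168, -0.2045, 0.0681])]
wrist tongs_tips [(0.95, [0.4153, -0.2004, 0.0134])]
wrist tongs [(0.6, [0.4175, -0.204, 0.0048])]
wrist tongs_left [(0.68, [0.4975, -0.196, 0.1355])]
wrist tongs_right [(0.81, [0.4293, -0.2051, 0.0864]), (0.72, [0.515, -0.226, 0.1366])]
t 3.3 pos [ 0.5034 -0.2247  0.2532] x [0.929 0.371 0.002] y [ 0.371 -0.929  0.002] z [ 0.003 -0.001 -1.   ] yaw_y -68.21 F [0.07 0.14 0.17] w 0.0852 q [-0.54  0.33  0.01  1.25  0.    2.23]
(np.float64(305.549175615548), np.float64(231.55222652551578))
```

View pics/w1.png

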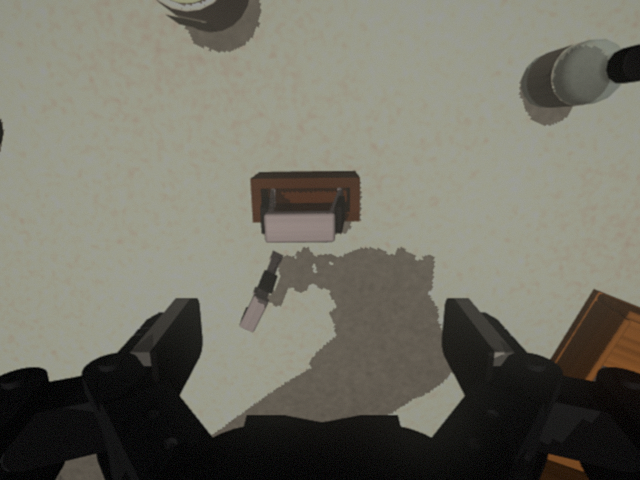

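```bash
python3 - <<'E'
from h import *
im=cv2.imread("pics/w1.png");cv2.imwrite("pics/w1c.png",cv2.resize(im[160:340,220:400],None,fx=3.3,fy=3.3,interpolation=cv2.INTER_CUBIC))
c=im[195:255,250:350].astype(int);g=c.sum(2);rb=c[:,:,2]-c[:,:,1]
mask=((rb>8)&(g>330)).astype(np.uint8)
print(mask.sum());
n,l,s,_=cv2.connectedComponentsWithStats(mask);k=1+s[1:,4].argmax();ys,xs=np.nonzero(l==k)
r=cv2.minAreaRect(np.c_[xs+250,ys+195].astype(np.float32));print(r)
m=viewer.camera_model("wrist");b=cv2.boxPoints(r)
P=np.array([atz("wrist",*p,.144,m) for p in b]);print(P.round(4),P.mean(0))
for i in range(4):
    d=P[(i+1)%4]-P[i];print(np.linalg.norm(d),np.degrees(np.arctan2(d[1],d[0])))
# holder top outline
for p in [(251,177),(359,177),(359,221),(251,221)]: print(atz("wrist",*p,.05,m).round(4))
E
```

```text
1807
((299.08758544921875, 227.61517333984375), (26.63227081298828, 68.04842376708984), 88.78113555908203)
[[ 0.5055 -0.1874  0.144 ]
 [ 0.5209 -0.2238  0.144 ]
 [ 0.5062 -0.2302  0.144 ]
 [ 0.4904 -0.1931  0.144 ]] [ 0.50575308 -0.20861362  0.144     ]
0.03952821034161966 -67.0112452784319
0.01609146703590344 -156.61342874086833
0.04024550027004159 112.99920058132462
0.016109802035926032 20.83451204175726
[ 0.5065 -0.1621  0.05  ]
[ 0.5385 -0.2422  0.05  ]
[ 0.5053 -0.2564  0.05  ]
[ 0.4724 -0.1739  0.05  ]
```

View pics/w1c.png

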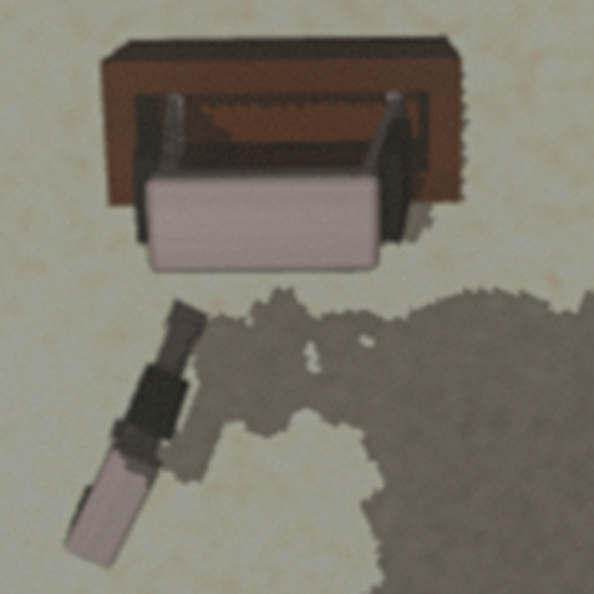

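Emit:
{"method": "drive_tool", "body": {
  "commands": [
    {"delta_pos":[0.008,-0.014,0],"angular":[0,0,-0.7],"claw":0},
    {"delta_pos":[0,0,0.03],"angular":[0,0,0],"claw":0},
    {"delta_pos":[0,0,0.03],"angular":[0,0,0],"claw":0},
    {"delta_pos":[0,0,0.0],"angular":[0,0,0],"claw":0}
  ]
}}

```text
time: 3.7
tool_pos: [0.5074, -0.2059, 0.1932]
tool_rot: [3.077, 0.619, 0.01]
force: [-0.8, 0.4, -0.3]
grip_width: 0.0855
```

```bash
python3 - <<'E'
from h import *
st(); m,_=shot("wrist","w2");shot("side","s2")
find("wrist","tongs_grip","tongs_tips","tongs_left","tongs_right")
im=cv2.imread("pics/w2.png");cv2.imwrite("pics/w2c.png",im)
E
```

```text
t 3.7 pos [ 0.5074 -0.2059  0.1932] x [0.922 0.387 0.006] y [ 0.387 -0.922  0.004] z [ 0.007 -0.001 -1.   ] yaw_y -67.24 F [-0.83  0.44 -0.27] w 0.0855 q [-0.5   0.34 -0.13  1.09  0.    2.24]
wrist tongs_grip [(0.84, [0.4135, -0.2025, 0.064])]
wrist tongs_tips [(0.85, [0.4174, -0.2011, 0.0121])]
wrist tongs_left [(0.73, [0.4017, -0.2011, 0.0877]), (0.69, [0.4932, -0.1965, 0.1346])]
wrist tongs_right [(0.79, [0.432, -0.2072, 0.0921]), (0.71, [0.5173, -0.2252, 0.1347])]
```

View pics/w2.png

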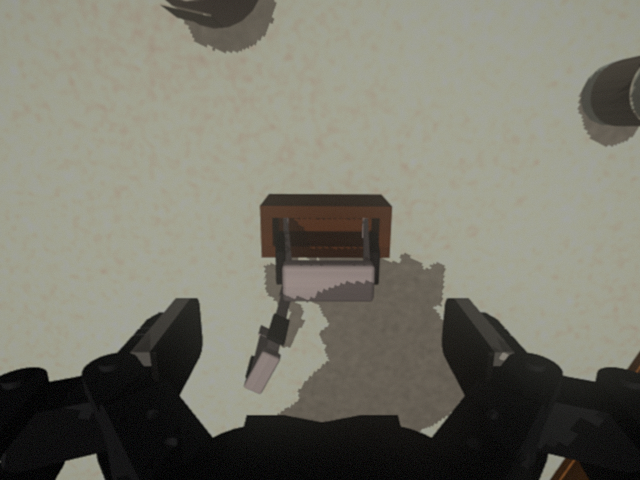

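```bash
python3 - <<'E'
from h import *
s,M=st();m=viewer.camera_model("wrist")
P=np.array([atz("wrist",*p,.144,m) for p in [(285,262),(374,261),(374,300),(284,300)]]);print(P.round(4),P.mean(0),[np.linalg.norm(P[i]-P[i-1]).round(4) for i in range(4)])
print('tool offset',M.T@(P.mean(0)-s['tool_pos']))
print(np.degrees(np.arctan2(*(P[1]-P[0])[1::-1])))
H=np.array([atz("wrist",*p,.05,m) for p in [(262,206),(391,206),(391,257),(261,257)]]);print(H.mean(0),M.T@(H.mean(0)-s['tool_pos']))
E
```

```text
t 4.0 pos [ 0.5106 -0.2087  0.1983] x [0.923 0.386 0.011] y [ 0.386 -0.923  0.012] z [ 0.015 -0.007 -1.   ] yaw_y -67.32 F [-0.32  0.47  0.46] w 0.0852 q [-0.5   0.34 -0.12  1.1   0.    2.24]
[[ 0.5099 -0.1903  0.144 ]
 [ 0.5259 -0.2277  0.144 ]
 [ 0.5083 -0.2358  0.144 ]
 [ 0.4923 -0.1967  0.144 ]] [ 0.50909726 -0.21263576  0.144     ] [np.float64(0.0187), np.float64(0.0407), np.float64(0.0193), np.float64(0.0422)]
tool offset [-0.00351116  0.00243031  0.05433029]
-66.89539944247663
[ 0.50890173 -0.2136605   0.05      ] [-0.00516251  0.00217862  0.14832123]
```

```bash
python3 - <<'E'
from h import *
s,M=st();m,im=shot("wrist","w3");st()
print(m['origin'],viewer.camera_model("wrist")['origin'])
im=im[:,:,::-1].astype(int);g=im.sum(2);c=im[240:310,260:400]
cv2.imwrite("pics/w3c.png",cv2.resize(im[180:330,240:420].astype(np.uint8),None,fx=4,fy=4,interpolation=cv2.INTER_CUBIC))
E
```

```text
t 4.0 pos [ 0.5106 -0.2087  0.1983] x [0.923 0.386 0.011] y [ 0.386 -0.923  0.012] z [ 0.015 -0.007 -1.   ] yaw_y -67.32 F [-0.32  0.47  0.46] w 0.0852 q [-0.5   0.34 -0.12  1.1   0.    2.24]
t 4.05 pos [ 0.5105 -0.2087  0.1981] x [0.923 0.386 0.011] y [ 0.385 -0.923  0.012] z [ 0.015 -0.007 -1.   ] yaw_y -67.33 F [ 0.15 -0.96 -0.31] w 0.0853 q [-0.5   0.34 -0.12  1.1   0.    2.24]
[ 0.56985004 -0.18108757  0.31924585] [ 0.56977018 -0.18113439  0.31903718]
```

View pics/w3c.png

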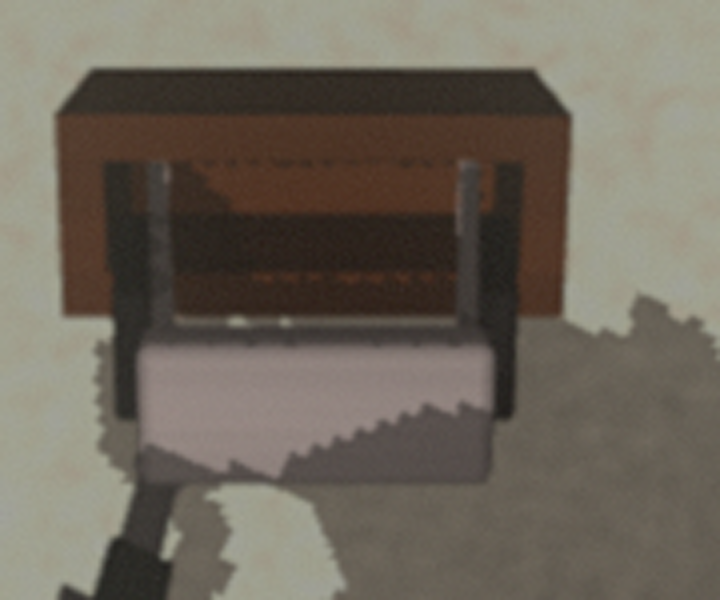

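```bash
python3 - <<'E'
from h import *
s,M=st();m=viewer.camera_model("wrist")
def f(pts,z):
    P=np.array([atz("wrist",240+p[0]/4,180+p[1]/4,z,m) for p in pts]);c=P.mean(0);print(c.round(4),[np.linalg.norm(P[i]-P[i-1]).round(4) for i in range(4)],'tool',(M.T@(c-s['tool_pos'])).round(4),np.degrees(np.arctan2(*(P[1]-P[0])[1::-1])),np.degrees(np.arctan2(*(P[2]-P[3])[1::-1])))
f([(138,345),(492,342),(490,482),(139,484)],.144)
f([(56,115),(571,114),(563,317),(63,317)],.05)
f([(103,160),(524,160),(518,270),(110,270)],.05)
E
```

```text
t 4.05 pos [ 0.5105 -0.2087  0.1981] x [0.923 0.386 0.011] y [ 0.385 -0.923  0.012] z [ 0.015 -0.007 -1.   ] yaw_y -67.33 F [ 0.15 -0.96 -0.31] w 0.0853 q [-0.5   0.34 -0.12  1.1   0.    2.24]
[ 0.506  -0.2086  0.144 ] [np.float64(0.0172), np.float64(0.0405), np.float64(0.0173), np.float64(0.0411)] tool [-0.0047 -0.0025  0.0541] -67.07301265978293 -67.30284476256276
[ 0.5051 -0.2093  0.05  ] [np.float64(0.0359), np.float64(0.0872), np.float64(0.0362), np.float64(0.0875)] tool [-0.0068 -0.0033  0.1481] -67.36412826294216 -67.57258378241457
[ 0.5055 -0.2092  0.05  ] [np.float64(0.0195), np.float64(0.0718), np.float64(0.0196), np.float64(0.0708)] tool [-0.0065 -0.0032  0.1481] -67.49811277942929 -67.54988311339025
```

Emit:
{"method": "drive_tool", "body": {
  "commands": [
    {"delta_pos":[-0.004,-0.002,0],"angular":[0.7,-0.6,0],"claw":0},
    {"delta_pos":[0,0,0.0],"angular":[0,0,0],"claw":0}
  ]
}}

```text
time: 4.25
tool_pos: [0.5063, -0.2089, 0.1995]
tool_rot: [3.08, 0.617, 0.002]
force: [0.0, 0.1, -0.6]
grip_width: 0.0858
```

```bash
python3 - <<'E'
from h import *
s,M=st();viewer.read_camera("side");s,M=st();print(M.T@(np.array([.506,-.2088,.104])-s['tool_pos']))
E
```

```text
t 4.25 pos [ 0.5063 -0.2089  0.1995] x [0.923 0.385 0.001] y [ 0.385 -0.923  0.   ] z [ 0.001  0.    -1.   ] yaw_y -67.33 F [ 0.01  0.08 -0.64] w 0.0858 q [-0.51  0.34 -0.11  1.12  0.    2.24]
t 4.3 pos [ 0.5066 -0.2089  0.1996] x [0.923 0.385 0.002] y [ 0.385 -0.923  0.001] z [ 0.002 -0.    -1.   ] yaw_y -67.33 F [ 0.79  0.71 -0.07] w 0.0854 q [-0.51  0.34 -0.11  1.12  0.    2.24]
[-0.00067984 -0.00041014  0.09558292]
```

Emit:
{"method": "drive_tool", "body": {
  "commands": [
    {"delta_pos":[-0.001,0,0.02],"angular":[0,0,0],"claw":0},
    {"delta_pos":[0,0,0.02],"angular":[0,0,0],"claw":0},
    {"delta_pos":[0,0,0.02],"angular":[0,0,0],"claw":0},
    {"delta_pos":[0,0,0.015],"angular":[0,0,0],"claw":0},
    {"delta_pos":[0,0,0.01],"angular":[0,0,0],"claw":0}
  ]
}}

```text
time: 4.8
tool_pos: [0.5087, -0.2115, 0.1152]
tool_rot: [3.075, 0.615, 0.013]
force: [-0.7, 0.2, 0.1]
grip_width: 0.0858
```

Emit:
{"method": "drive_tool", "body": {
  "commands": [
    {"delta_pos":[0,0,0.004],"angular":[0,0,0],"claw":0},
    {"delta_pos":[0,0,0.0],"angular":[0,0,0],"claw":0}
  ]
}}

```text
time: 5.0
tool_pos: [0.508, -0.2111, 0.1098]
tool_rot: [3.077, 0.615, 0.01]
force: [0.1, -0.3, -1.0]
grip_width: 0.0853
```

```bash
python3 - <<'E'
from h import *
s,M=st();shot("side","s4");shot("wrist","w4");s,M=st();print(M.T@(np.array([.506,-.2088,.104])-s['tool_pos']))
a=cv2.imread("pics/side0.png");a=cv2.imread("pics/s4.png")[230:380,270:430];b=cv2.imread("pics/w4.png")
o=np.hstack([cv2.resize(a,(400,375)),cv2.resize(b,(400,375))]);cv2.imwrite("pics/c4.png",o)
E
```

```text
t 5.0 pos [ 0.508  -0.2111  0.1098] x [0.923 0.384 0.005] y [ 0.384 -0.923  0.005] z [ 0.007 -0.003 -1.   ] yaw_y -67.39 F [ 0.11 -0.32 -1.03] w 0.0853 q [-0.51  0.41 -0.26  0.9   0.    2.24]
t 5.1 pos [ 0.5085 -0.2114  0.1106] x [0.923 0.384 0.006] y [ 0.384 -0.923  0.006] z [ 0.008 -0.003 -1.   ] yaw_y -67.39 F [-0.03  0.56 -0.14] w 0.0858 q [-0.51  0.41 -0.26  0.9   0.    2.24]
[-0.00133732 -0.0033743   0.0065671 ]
```

View pics/c4.png

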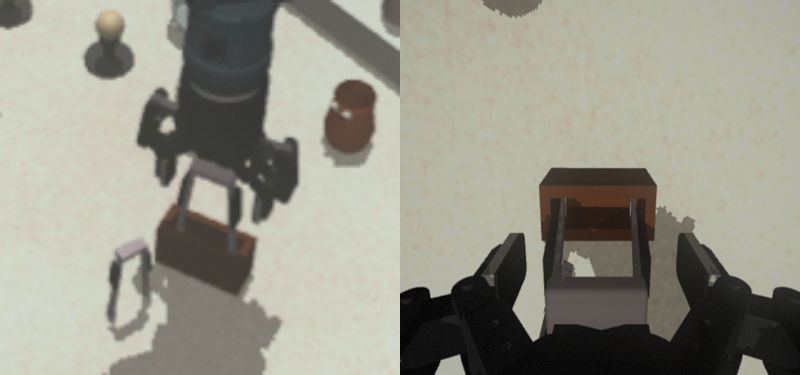

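Emit:
{"method": "drive_tool", "body": {
  "commands": [
    {"delta_pos":[-0.002,-0.0035,0.006],"angular":[0.35,-0.35,0],"claw":0},
    {"delta_pos":[0,0,0.0],"angular":[0,0,0],"claw":0}
  ]
}}

```text
time: 5.3
tool_pos: [0.5061, -0.2093, 0.1056]
tool_rot: [3.079, 0.616, 0.003]
force: [-0.4, 0.2, -0.4]
grip_width: 0.0854
```

```bash
python3 - <<'E'
from h import *
s,M=st();print(M.T@(np.array([.506,-.2088,.104])-s['tool_pos']))
E
```

```text
t 5.3 pos [ 0.5061 -0.2093  0.1056] x [0.923 0.384 0.001] y [ 0.384 -0.923  0.002] z [ 0.002 -0.001 -1.   ] yaw_y -67.39 F [-0.42  0.22 -0.44] w 0.0854 q [-0.51  0.41 -0.27  0.89  0.    2.24]
[ 9.43569799e-05 -5.13547402e-04  1.62870463e-03]
```

Emit:
{"method": "drive_tool", "body": {
  "commands": [
    {"delta_pos":[0,0,0.0005],"angular":[0,0,0],"claw":0.3},
    {"delta_pos":[0,0,0],"angular":[0,0,0],"claw":0.3},
    {"delta_pos":[0,0,0],"angular":[0,0,0],"claw":0.3}
  ],
  "newtons": 20
}}

```text
time: 5.6
tool_pos: [0.5067, -0.2096, 0.1059]
tool_rot: [3.078, 0.616, 0.005]
force: [-0.0, 0.6, -0.0]
grip_width: 0.0595
```

Emit:
{"method": "drive_tool", "body": {
  "commands": [
    {"delta_pos":[0,0,0.0],"angular":[0,0,0],"claw":0.35},
    {"delta_pos":[0,0,0],"angular":[0,0,0],"claw":0.35},
    {"delta_pos":[0,0,0],"angular":[0,0,0],"claw":0.35}
  ]
}}

```text
time: 5.9
tool_pos: [0.5072, -0.2098, 0.1066]
tool_rot: [3.077, 0.615, 0.006]
force: [-0.4, 0.2, -0.2]
grip_width: 0.0554
```

```bash
python3 - <<'E'
from h import *
s,M=st();print(M.T@(np.array([.506,-.2088,.104])-s['tool_pos']))
shot("wrist","w5")
E
```

```text
t 5.9 pos [ 0.5072 -0.2098  0.1066] x [0.923 0.385 0.003] y [ 0.385 -0.923  0.004] z [ 0.005 -0.002 -1.   ] yaw_y -67.38 F [-0.45  0.19 -0.16] w 0.0554 q [-0.51  0.41 -0.27  0.89  0.    2.24]
[-0.00074821 -0.00143606  0.00259631]
```

View pics/w5.png

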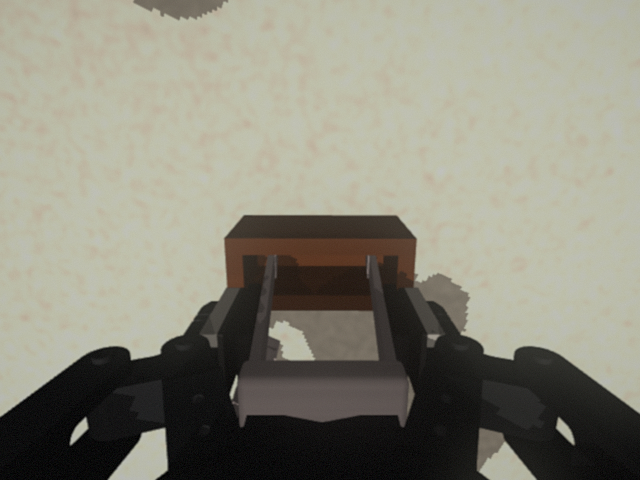

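Emit:
{"method": "drive_tool", "body": {
  "commands": [
    {"delta_pos":[-0.001,-0.0015,0.0025],"angular":[0.25,-0.2,0],"claw":0.35},
    {"delta_pos":[0,0,0],"angular":[0,0,0],"claw":0.375},
    {"delta_pos":[0,0,0],"angular":[0,0,0],"claw":0.375}
  ]
}}

```text
time: 6.25
tool_pos: [0.5074, -0.2101, 0.1055]
tool_rot: [3.078, 0.615, 0.004]
force: [0.7, -0.0, 0.1]
grip_width: 0.0539
```

```bash
python3 - <<'E'
from h import *
s,M=st();print(M.T@(np.array([.506,-.2088,.104])-s['tool_pos']))
E
```

```text
t 6.25 pos [ 0.5074 -0.2101  0.1055] x [0.923 0.384 0.002] y [ 0.384 -0.923  0.003] z [ 0.003 -0.002 -1.   ] yaw_y -67.39 F [ 0.75 -0.03  0.11] w 0.0539 q [-0.51  0.41 -0.27  0.89 -0.    2.24]
[-0.00079522 -0.00170011  0.0014599 ]
```

Emit:
{"method": "drive_tool", "body": {
  "commands": [
    {"delta_pos":[0,0,-0.005],"angular":[0,0,0],"claw":0.385},
    {"delta_pos":[0,0,-0.01],"angular":[0,0,0],"claw":0.385},
    {"delta_pos":[0,0,-0.01],"angular":[0,0,0],"claw":0.385},
    {"delta_pos":[0,0,-0.005],"angular":[0,0,0],"claw":0.385}
  ]
}}

```text
time: 6.65
tool_pos: [0.5055, -0.2089, 0.1359]
tool_rot: [-3.08, -0.616, 0.002]
force: [0.6, -0.9, 0.5]
grip_width: 0.0525
```

```bash
python3 - <<'E'
from h import *
s,M=st();shot("side","s6");shot("wrist","w6")
a=cv2.imread("pics/s6.png")[230:380,270:430];b=cv2.imread("pics/w6.png")
o=np.hstack([cv2.resize(a,(400,375)),cv2.resize(b,(400,375))]);cv2.imwrite("pics/c6.png",o)
E
```

```text
t 6.65 pos [ 0.5055 -0.2089  0.1359] x [ 0.923  0.384 -0.001] y [ 0.384 -0.923 -0.001] z [-0.001  0.    -1.   ] yaw_y -67.39 F [ 0.58 -0.89  0.49] w 0.0525 q [-0.51  0.38 -0.22  0.97 -0.    2.24]
```

View pics/c6.png

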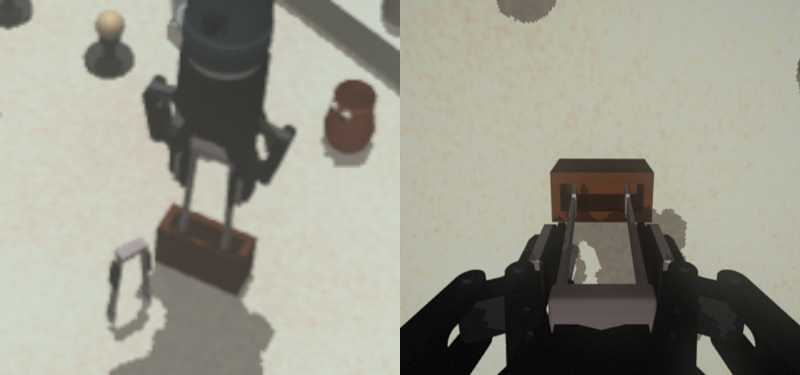

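Tongs are rising with the gripper (bridge keeps its place in the wrist view). Continue up.

Emit:
{"method": "drive_tool", "body": {
  "commands": [
    {"delta_pos":[0,0,-0.01],"angular":[0,0,0],"claw":0.385},
    {"delta_pos":[0,0,-0.015],"angular":[0,0,0],"claw":0.385},
    {"delta_pos":[0,0,-0.02],"angular":[0,0,0],"claw":0.385},
    {"delta_pos":[0,0,-0.02],"angular":[0,0,0],"claw":0.385},
    {"delta_pos":[0,0,-0.02],"angular":[0,0,0],"claw":0.385}
  ]
}}

```text
time: 7.25
tool_pos: [0.5032, -0.2076, 0.2221]
tool_rot: [-3.076, -0.615, 0.01]
force: [-1.0, -0.4, -0.7]
grip_width: 0.0526
```

Emit:
{"method": "drive_tool", "body": {
  "commands": [
    {"delta_pos":[0,0,-0.01],"angular":[0,0,0],"claw":0.385},
    {"delta_pos":[0,0,0],"angular":[0,0,0],"claw":0.385}
  ]
}}

```text
time: 7.45
tool_pos: [0.5048, -0.2085, 0.2361]
tool_rot: [-3.079, -0.616, 0.003]
force: [1.1, -0.2, -0.7]
grip_width: 0.0528
```

```bash
python3 - <<'E'
from h import *
s,M=st();m,_=shot("wrist","w7");shot("side","s7");shot("scene","c7")
for c in ["wrist","side","scene"]: find(c,"tongs_tips","tongs_grip","soap_ball_center","stand_ball")
s,M=st()
a=cv2.imread("pics/s7.png")[200:360,270:430];b=cv2.imread("pics/c7.png")[120:320,220:420]
o=np.hstack([cv2.resize(a,(400,400)),cv2.resize(b,(400,400))]);cv2.imwrite("pics/cc7.png",o)
E
```

```text
t 7.45 pos [ 0.5048 -0.2085  0.2361] x [ 0.923  0.384 -0.002] y [ 0.384 -0.923 -0.002] z [-0.002  0.001 -1.   ] yaw_y -67.39 F [ 1.11 -0.19 -0.65] w 0.0528 q [-0.51  0.33 -0.04  1.21 -0.    2.24]
wrist tongs_tips [(0.74, [0.4179, -0.2031, 0.0147])]
wrist tongs_grip [(0.59, [0.4178, -0.2037, 0.0644])]
wrist soap_ball_center []
wrist stand_ball []
side tongs_tips [(0.79, [0.5037, -0.2073, 0.1495]), (0.71, [0.4208, -0.2052, 0.0103]), (0.26, [0.732, 0.0519, 0.0042])]
side tongs_grip [(0.82, [0.5027, -0.2102, 0.2287]), (0.68, [0.417, -0.2049, 0.0684])]
side soap_ball_center [(0.64, [0.6147, 0.0615, 0.0505]), (0.42, [0.4982, -0.1936, 0.2692])]
side stand_ball []
scene tongs_tips [(0.94, [0.5068, -0.2056, 0.1513]), (0.51, [0.4198, -0.2081, 0.0114])]
scene tongs_grip [(0.66, [0.5004, -0.2073, 0.2293]), (0.62, [0.4137, -0.2018, 0.0674]), (0.33, [0.4959, -0.1915, 0.2678])]
scene soap_ball_center [(0.79, [0.614, 0.0659, 0.051])]
scene stand_ball [(0.6, [0.6151, 0.0594, 0.0001])]
t 8.2 pos [ 0.504  -0.208   0.2344] x [ 0.923  0.384 -0.004] y [ 0.384 -0.923 -0.004] z [-0.005  0.002 -1.   ] yaw_y -67.39 F [ 0.31  0.26 -0.66] w 0.0523 q [-0.51  0.33 -0.04  1.21 -0.    2.24]
```

View pics/cc7.png

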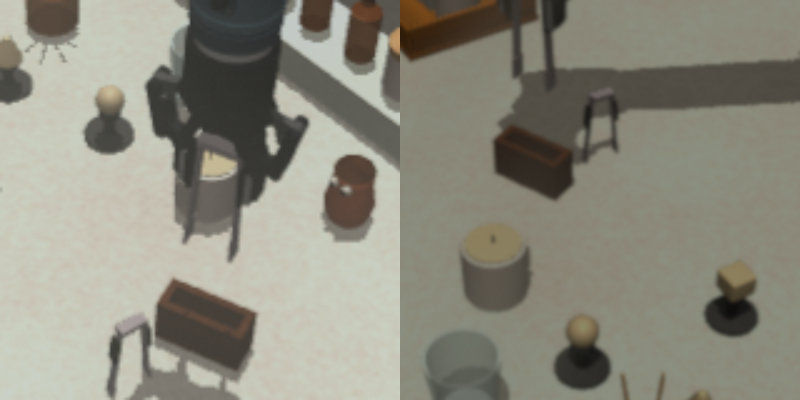

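View pics/w7.png

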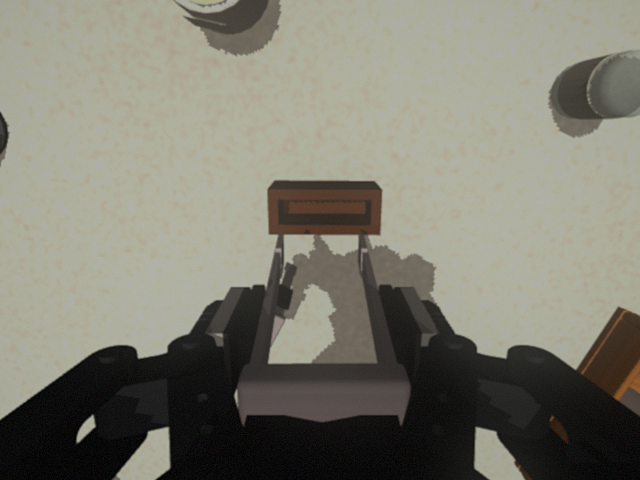

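Emit:
{"method": "drive_tool", "body": {
  "commands": [
    {"delta_pos":[0.012,-0.012,0],"angular":[0,0,0],"claw":0.385},
    {"delta_pos":[0.022,-0.022,0],"angular":[0,0,0],"claw":0.385},
    {"delta_pos":[0.025,-0.025,0],"angular":[0,0,0],"claw":0.385},
    {"delta_pos":[0.025,-0.025,0],"angular":[0,0,0],"claw":0.385},
    {"delta_pos":[0.025,-0.025,0],"angular":[0,0,0],"claw":0.385}
  ]
}}

```text
time: 8.7
tool_pos: [0.5642, -0.066, 0.2346]
tool_rot: [-3.083, -0.601, 0.006]
force: [0.4, -0.5, -0.7]
grip_width: 0.0527
```

```bash
python3 - <<'E'
from h import *
s,M=st();print(M.T@(np.array([.6145,.062,.235])-s['tool_pos']))
E
```

```text
t 8.7 pos [ 0.5642 -0.066   0.2346] x [ 0.927  0.375 -0.003] y [ 0.375 -0.927 -0.001] z [-0.004  0.    -1.   ] yaw_y -67.95 F [ 0.43 -0.49 -0.73] w 0.0527 q [-0.23  0.37  0.02  1.23 -0.    2.53]
[ 0.09464122 -0.09978739 -0.00056482]
```

Emit:
{"method": "drive_tool", "body": {
  "commands": [
    {"delta_pos":[0.025,-0.025,0],"angular":[0,0,0],"claw":0.385},
    {"delta_pos":[0.022,-0.022,0],"angular":[0,0,0],"claw":0.385},
    {"delta_pos":[0.018,-0.018,0],"angular":[0,0,0],"claw":0.385},
    {"delta_pos":[0.01,-0.01,0],"angular":[0,0,0],"claw":0.385},
    {"delta_pos":[0,0,0],"angular":[0,0,0],"claw":0.385}
  ]
}}

```text
time: 9.2
tool_pos: [0.6081, 0.0399, 0.2343]
tool_rot: [-3.081, -0.609, 0.004]
force: [-0.2, 0.3, -0.1]
grip_width: 0.0528
```

```bash
python3 - <<'E'
from h import *
viewer.read_camera("wrist")
s,M=st();print(M.T@(np.array([.6145,.062,.235])-s['tool_pos']))
m,im=shot("wrist","w8");print(m['origin'],viewer.camera_model("wrist")['origin'])
find("wrist","soap_ball_center","tongs_tips","stand_ball")
shot("side","s8");find("side","soap_ball_center","tongs_tips","stand_ball")
shot("scene","c8");find("scene","soap_ball_center","tongs_tips","stand_ball");st()
E
```

```text
t 9.25 pos [0.6078 0.039  0.2344] x [ 0.925  0.38  -0.002] y [ 0.38  -0.925 -0.001] z [-0.003  0.    -1.   ] yaw_y -67.67 F [-0.06  0.06 -1.73] w 0.0527 q [-0.04  0.46  0.15  1.27  0.    2.71]
[ 0.01489151 -0.01874304 -0.00062461]
[0.66943774 0.06536752 0.35433581] [0.66922109 0.06441266 0.35437703]
wrist soap_ball_center [(0.91, [0.6156, 0.0651, 0.0538]), (0.42, [0.6161, 0.0626, 0.035])]
wrist tongs_tips []
wrist stand_ball [(0.82, [0.6173, 0.0625, -0.002])]
side soap_ball_center [(0.59, [0.6142, 0.0616, 0.0513])]
side tongs_tips [(0.75, [0.4184, -0.2033, 0.0084]), (0.65, [0.6064, 0.0387, 0.1503])]
side stand_ball []
scene soap_ball_center [(0.46, [0.6124, 0.0674, 0.0503])]
scene tongs_tips [(0.87, [0.6065, 0.0368, 0.1474]), (0.54, [0.6133, 0.0655, 0.0529]), (0.25, [0.6024, 0.038, 0.2317])]
scene stand_ball [(0.68, [0.5728, 0.1957, -0.0035]), (0.61, [0.6138, 0.0567, -0.0005]), (0.42, [0.7351, -0.1749, -0.002])]
t 9.85 pos [0.6077 0.0383 0.2346] x [ 0.926  0.378 -0.002] y [ 0.378 -0.926 -0.001] z [-0.002  0.001 -1.   ] yaw_y -67.78 F [-0.29 -0.16 -1.28] w 0.0526 q [-0.04  0.46  0.15  1.27  0.    2.71]
```

View pics/w8.png

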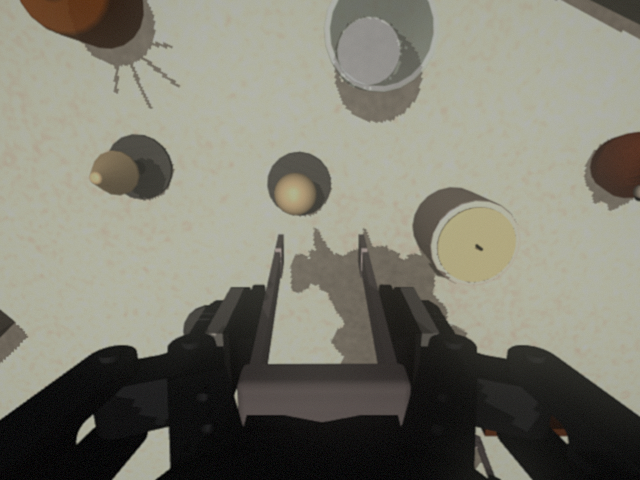

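View pics/s8.png

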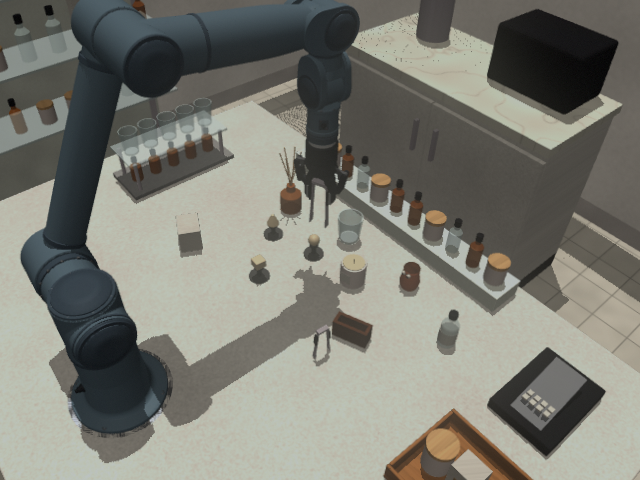

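View pics/c8.png

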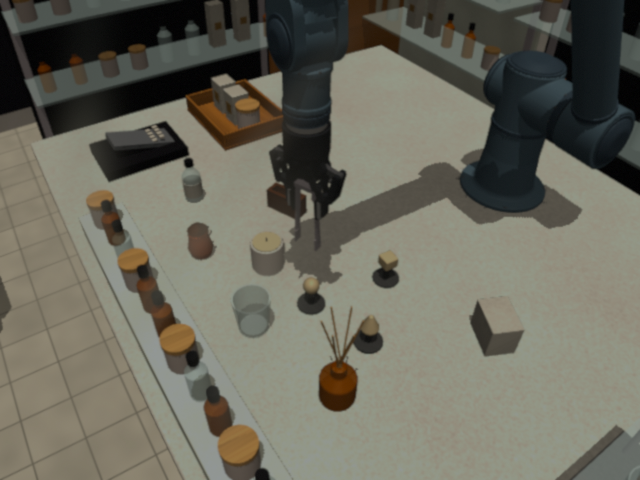

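```bash
python3 - <<'E'
from h import *
im=cv2.imread("pics/w8.png");hsv=cv2.cvtColor(im,cv2.COLOR_BGR2HSV)
c=hsv[165:225,265:330];mask=((c[:,:,1]>70)&(c[:,:,2]>90)).astype(np.uint8)
n,l,s_,ce=cv2.connectedComponentsWithStats(mask);k=1+s_[1:,4].argmax();ys,xs=np.nonzero(l==k)
print(s_[k],cv2.minEnclosingCircle(np.c_[xs+265,ys+165].astype(np.float32)))
(u,v),r=cv2.minEnclosingCircle(np.c_[xs+265,ys+165].astype(np.float32))
m=viewer.camera_model("wrist")
m['origin']=np.array([0.66943774,0.06536752,0.35433581])  # at shot
print(atz("wrist",u,v,.053,m))
# side & scene initial
for cam,f,box in [("side","s8",(225,255,300,330)),("scene","c8",(270,300,295,330))]:
    y0,y1,x0,x1=box;I=cv2.imread(f"pics/{f}.png")[y0:y1,x0:x1]
    cv2.imwrite(f"pics/b_{cam}.png",cv2.resize(I,(400,400),interpolation=cv2.INTER_CUBIC))
a=np.hstack([cv2.imread("pics/b_side.png"),cv2.imread("pics/b_scene.png")]);cv2.imwrite("pics/b.png",a)
cv2.imwrite("pics/tips8.png",cv2.resize(im[150:330,240:400],None,fx=3.3,fy=3.3,interpolation=cv2.INTER_CUBIC))
E
```

```text
[  10    8   41   41 1148] ((294.7061767578125, 193.45875549316406), 20.52989387512207)
[0.61409426 0.06502425 0.053     ]
```

View pics/b.png

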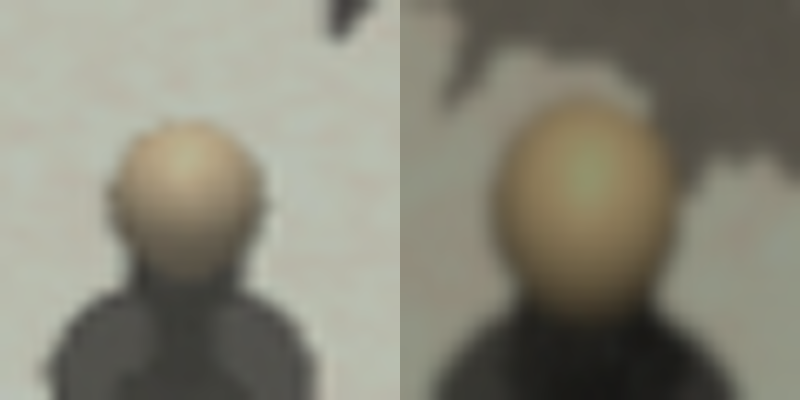

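View pics/tips8.png

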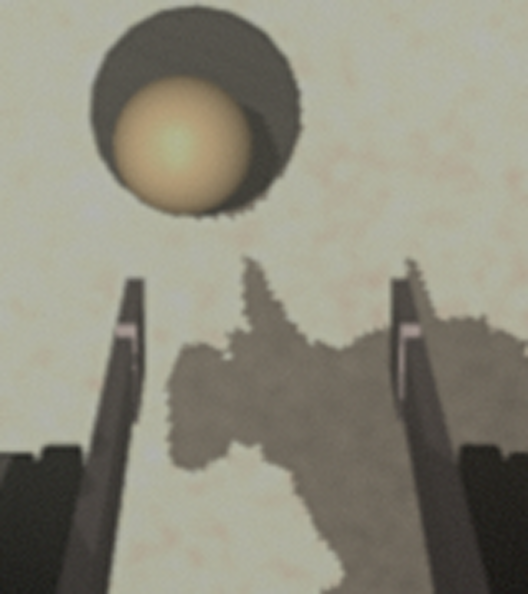

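```bash
python3 - <<'E'
from h import *
print(atz("side",314,240,.053),atz("scene",311.2,285.4,.053))
s,M=st();m=viewer.camera_model("wrist")
m['origin']=np.array([0.66943774,0.06536752,0.35433581]); tp=np.array([.6078,.0395,.2344])
for z in [.137]:
  for u,v in [(283.6,234.8),(358.5,234.8),(276,235),(366,235)]:
    print(M.T@(atz("wrist",u,v,z,m)-tp))
s,M=st();print('ball',M.T@(np.array([.614,.065,.053])-s['tool_pos']), viewer.camera_model("wrist")['origin'])
E
```

```text
[0.61606048 0.06128849 0.053     ] [0.61279931 0.06078673 0.053     ]
t 9.85 pos [0.6077 0.0383 0.2346] x [ 0.926  0.378 -0.002] y [ 0.378 -0.926 -0.001] z [-0.002  0.001 -1.   ] yaw_y -67.78 F [-0.29 -0.16 -1.28] w 0.0526 q [-0.04  0.46  0.15  1.27  0.    2.71]
[ 0.0067053  -0.02198972  0.09741785]
[0.0067067  0.01983524 0.0973579 ]
[ 0.00658923 -0.02623779  0.09742418]
[0.00659093 0.02402595 0.09735214]
t 9.85 pos [0.6077 0.0383 0.2346] x [ 0.926  0.378 -0.002] y [ 0.378 -0.926 -0.001] z [-0.002  0.001 -1.   ] yaw_y -67.78 F [-0.29 -0.16 -1.28] w 0.0526 q [-0.04  0.46  0.15  1.27  0.    2.71]
ball [ 0.01632243 -0.02211083  0.18163312] [0.66931569 0.06448028 0.35461752]
```

Emit:
{"method": "drive_tool", "body": {
  "commands": [
    {"delta_pos":[0.008,-0.01,0.005],"angular":[0,0,0],"claw":0.38},
    {"delta_pos":[0.006,-0.008,0.013],"angular":[0,0,0],"claw":0.38},
    {"delta_pos":[0,0,0.013],"angular":[0,0,0],"claw":0.38},
    {"delta_pos":[0,0,0.007],"angular":[0,0,0],"claw":0.38},
    {"delta_pos":[0,0,0],"angular":[0,0,0],"claw":0.38}
  ]
}}

```text
time: 10.35
tool_pos: [0.6143, 0.0645, 0.1924]
tool_rot: [-3.08, -0.608, 0.005]
force: [0.5, 0.1, -1.4]
grip_width: 0.0529
```

```bash
python3 - <<'E'
from h import *
viewer.read_camera("side");viewer.read_camera("side")
s,M=st();m,im=shot("wrist","w9");s,M=st();m2=viewer.camera_model("wrist");print(m['origin'],m2['origin'])
im=cv2.imread("pics/w9.png")
cv2.imwrite("pics/tips9.png",cv2.resize(im[150:330,240:400],None,fx=3.3,fy=3.3,interpolation=cv2.INTER_CUBIC))
E
```

```text
t 10.45 pos [0.6148 0.0641 0.1937] x [ 0.925  0.38  -0.001] y [ 0.38  -0.925 -0.002] z [-0.002  0.002 -1.   ] yaw_y -67.7 F [ 0.3   0.52 -0.41] w 0.053 q [0.   0.49 0.1  1.18 0.   2.75]
t 10.5 pos [0.6152 0.0639 0.1944] x [0.925 0.379 0.   ] y [ 0.379 -0.925 -0.002] z [-0.001  0.001 -1.   ] yaw_y -67.71 F [-0.41 -0.03 -0.93] w 0.0531 q [0.   0.49 0.1  1.18 0.   2.75]
[0.67629161 0.09033688 0.31378792] [0.67658055 0.09009442 0.31454724]
```

View pics/tips9.png

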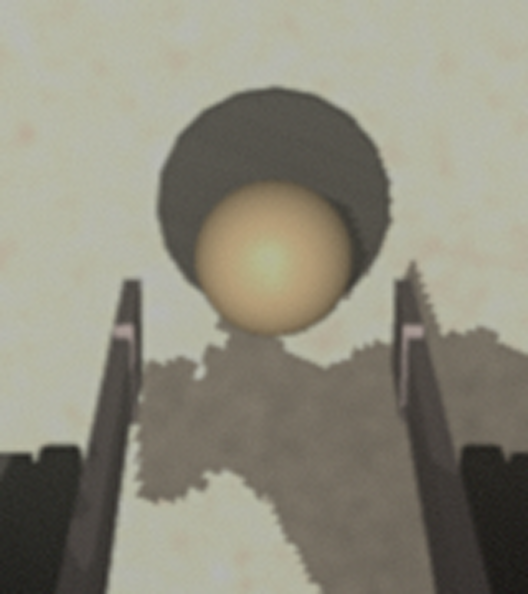

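```bash
python3 - <<'E'
from h import *
s,M=st();m=viewer.camera_model("wrist");tp=s['tool_pos'].copy()
m['origin']=np.array([0.67629161,0.09033688,0.31378792]);tp=np.array([.6148,.0641,.1937])
b=atz("wrist",322.4,227.9,.053,m);print(b,M.T@(b-tp))
for u,v in [(282.4,234.8),(359.4,234.8)]: print(M.T@(atz("wrist",u,v,tp[2]-.0975,m)-tp))
print('now',M.T@(b-s['tool_pos']))
E
```

```text
t 10.5 pos [0.6152 0.0639 0.1944] x [0.925 0.379 0.   ] y [ 0.379 -0.925 -0.002] z [-0.001  0.001 -1.   ] yaw_y -67.71 F [-0.41 -0.03 -0.93] w 0.0531 q [0.   0.49 0.1  1.18 0.   2.75]
[0.61437044 0.06474497 0.053     ] [-0.00016013 -0.00054561  0.14070099]
[ 0.00695966 -0.02299325  0.09753546]
[0.0069628  0.02002746 0.09747   ]
now [-0.00045991 -0.00089206  0.14136164]
```

Emit:
{"method": "drive_tool", "body": {
  "commands": [
    {"delta_pos":[0,0.001,0.008],"angular":[0,0,0],"claw":0.37},
    {"delta_pos":[0,0,0.008],"angular":[0,0,0],"claw":0.37},
    {"delta_pos":[0,0,0.006],"angular":[0,0,0],"claw":0.37},
    {"delta_pos":[0,0,0],"angular":[0,0,0],"claw":0.37}
  ]
}}

```text
time: 10.9
tool_pos: [0.6167, 0.0625, 0.172]
tool_rot: [-3.082, -0.606, -0.004]
force: [-0.9, -0.3, -0.9]
grip_width: 0.0537
```

```bash
python3 - <<'E'
from h import *
s,M=st();b=np.array([.6143,.064,.1375]);print(M.T@(b-s['tool_pos']),M.T@[0,0,-1])
E
```

```text
t 10.9 pos [0.6167 0.0625 0.172 ] x [0.926 0.379 0.003] y [ 0.379 -0.926 -0.   ] z [ 0.003  0.001 -1.   ] yaw_y -67.76 F [-0.9  -0.31 -0.88] w 0.0537 q [-0.    0.5   0.06  1.13  0.    2.75]
[-0.00180881 -0.00228726  0.03450988] [-2.95846457e-03  2.45469896e-04  9.99995594e-01]
```

Emit:
{"method": "drive_tool", "body": {
  "commands": [
    {"delta_pos":[-0.001,-0.001,0.006],"angular":[0,-0.2,0],"claw":0.37},
    {"delta_pos":[0,0,0.006],"angular":[0,0,0],"claw":0.37},
    {"delta_pos":[0,0,0],"angular":[0,0,0],"claw":0.37}
  ]
}}

```text
time: 11.2
tool_pos: [0.6152, 0.0629, 0.1589]
tool_rot: [-3.083, -0.605, 0.002]
force: [0.0, -0.1, -0.6]
grip_width: 0.0539
```

```bash
python3 - <<'E'
from h import *
s,M=st();m,im=shot("wrist","w10");s,M=st();m2=viewer.camera_model("wrist");print(m['origin'],m2['origin'])
b=np.array([.6143,.064,.1375]);print(M.T@(b-s['tool_pos']),M.T@[0,0,-1])
shot("side","s10");shot("scene","c10")
a=cv2.imread("pics/w10.png")[150:310,240:400];c=cv2.imread("pics/s10.png")[190:260,280:350];d=cv2.imread("pics/c10.png")[230:310,270:350]
cv2.imwrite("pics/t10.png",np.hstack([cv2.resize(x,(n,n),interpolation=cv2.INTER_CUBIC)[:400] for x,n in[(a,400)]]+[np.vstack([cv2.resize(x,(200,200),interpolation=cv2.INTER_CUBIC) for x in (c,d)])]))
E
```

```text
t 11.2 pos [0.6152 0.0629 0.1589] x [ 0.926  0.378 -0.001] y [ 0.378 -0.926 -0.   ] z [-0.001 -0.    -1.   ] yaw_y -67.78 F [ 0.02 -0.07 -0.6 ] w 0.0539 q [-0.    0.51  0.03  1.1  -0.    2.75]
t 11.25 pos [0.6154 0.063  0.1593] x [ 0.926  0.378 -0.001] y [ 0.378 -0.926 -0.   ] z [-0.001 -0.    -1.   ] yaw_y -67.78 F [-0.55  0.15 -0.85] w 0.0538 q [-0.    0.5   0.03  1.1  -0.    2.75]
[0.67668876 0.08923654 0.27896925] [0.67677482 0.08925228 0.27938131]
[-0.00057556 -0.00135536  0.02176429] [7.25732136e-04 2.29357919e-04 9.99999710e-01]
```

View pics/t10.png

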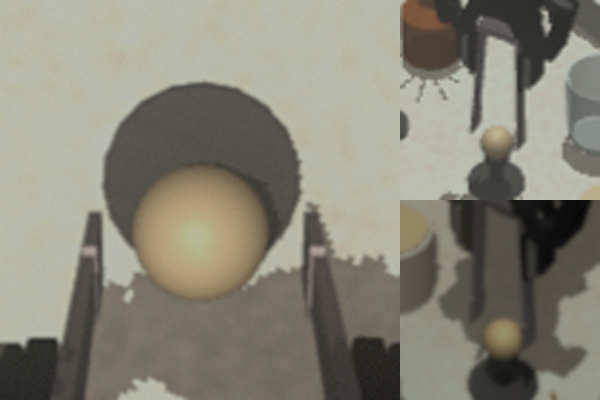

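```bash
python3 - <<'E'
from h import *
s,M=st();m=viewer.camera_model("wrist");m['origin']=np.array([0.67668876,0.08923654,0.27896925]);tp=np.array([.6152,.0629,.1589])
b=atz("wrist",320.4,242.8,.053,m);print(b,M.T@(b-tp))
for u in (101,306): print(M.T@(atz("wrist",240+u/2.5,150+212/2.5,tp[2]-.0975,m)-tp))
print('now',s['tool_pos'],M.T@(b-s['tool_pos']))
E
```

```text
t 11.35 pos [0.6159 0.0629 0.16  ] x [0.926 0.378 0.001] y [ 0.378 -0.926  0.   ] z [ 0.001 -0.    -1.   ] yaw_y -67.78 F [ 0.82  0.8  -0.7 ] w 0.0538 q [-0.    0.5   0.03  1.1  -0.    2.75]
[0.614496   0.06447521 0.053     ] [-0.00010908 -0.0017514   0.10589952]
[ 0.00705223 -0.0240641   0.09749743]
[0.00703418 0.02174133 0.09750907]
now [0.61587328 0.06294761 0.16001323] [-0.00075092 -0.00196222  0.10701237]
```

Emit:
{"method": "drive_tool", "body": {
  "commands": [
    {"delta_pos":[-0.0005,-0.0015,0.007],"angular":[0,0,0],"claw":0.37},
    {"delta_pos":[0,0,0.007],"angular":[0,0,0],"claw":0.37},
    {"delta_pos":[0,0,0.006],"angular":[0,0,0],"claw":0.37},
    {"delta_pos":[0,0,0],"angular":[0,0,0],"claw":0.37}
  ]
}}

```text
time: 11.75
tool_pos: [0.6152, 0.0643, 0.1389]
tool_rot: [3.082, 0.606, 0.003]
force: [-0.4, 0.6, 0.5]
grip_width: 0.0541
```

```bash
python3 - <<'E'
from h import *
s,M=st();m,im=shot("wrist","w11");s,M=st()
b=np.array([.6145,.0645,.137]);print(M.T@(b-s['tool_pos']),M.T@[0,0,-1])
shot("side","s11");shot("scene","c11")
a=cv2.imread("pics/w11.png")[150:310,240:400];c=cv2.imread("pics/s11.png")[190:260,280:350];d=cv2.imread("pics/c11.png")[230:310,270:350]
cv2.imwrite("pics/t11.png",np.hstack([cv2.resize(x,(n,n),interpolation=cv2.INTER_CUBIC)[:400] for x,n in[(a,400)]]+[np.vstack([cv2.resize(x,(200,200),interpolation=cv2.INTER_CUBIC) for x in (c,d)])]))
E
```

```text
t 11.75 pos [0.6152 0.0643 0.1389] x [0.926 0.378 0.002] y [ 0.378 -0.926  0.001] z [ 0.002 -0.    -1.   ] yaw_y -67.77 F [-0.4   0.6   0.51] w 0.0541 q [ 0.    0.52 -0.    1.05 -0.    2.76]
t 11.8 pos [0.6154 0.0643 0.1393] x [0.926 0.378 0.002] y [ 0.378 -0.926  0.001] z [ 0.002 -0.    -1.   ] yaw_y -67.77 F [ 0.26 -0.49 -0.19] w 0.0538 q [ 0.    0.52 -0.    1.05 -0.    2.76]
[-0.00078051 -0.00054508  0.00231991] [-2.18477221e-03 -9.65282667e-04  9.99997147e-01]
```

View pics/t11.png

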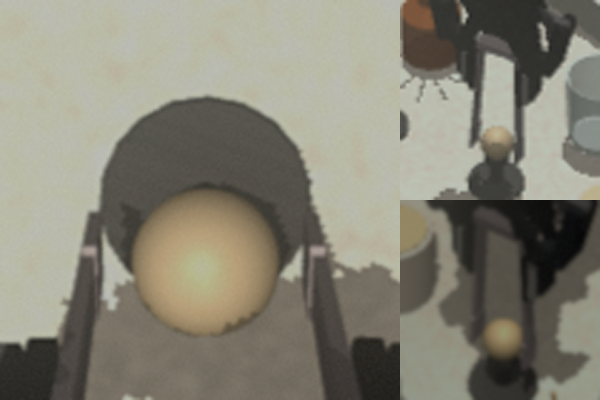

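Emit:
{"method": "drive_tool", "body": {
  "commands": [
    {"delta_pos":[0,0.0005,0.002],"angular":[0,-0.1,0],"claw":0.39},
    {"delta_pos":[0,0,0.0],"angular":[0,0,0],"claw":0.4},
    {"delta_pos":[0,0,0.0],"angular":[0,0,0],"claw":0.41},
    {"delta_pos":[0,0,0],"angular":[0,0,0],"claw":0.415}
  ]
}}

```text
time: 12.3
tool_pos: [0.617, 0.0637, 0.1389]
tool_rot: [3.081, 0.605, 0.006]
force: [0.2, -0.6, -0.8]
grip_width: 0.05
```

```bash
python3 - <<'E'
from h import *
s,M=st();m,im=shot("wrist","w12");s,M=st()
b=np.array([.6145,.0645,.137]);print(M.T@(b-s['tool_pos']),M.T@[0,0,-1])
a=cv2.imread("pics/w12.png")[150:310,240:400]
cv2.imwrite("pics/t12.png",cv2.resize(a,(500,500),interpolation=cv2.INTER_CUBIC))
E
```

```text
t 12.3 pos [0.617  0.0637 0.1389] x [0.926 0.378 0.003] y [ 0.378 -0.926  0.002] z [ 0.004 -0.001 -1.   ] yaw_y -67.78 F [ 0.21 -0.56 -0.83] w 0.05 q [ 0.    0.52 -0.    1.05 -0.    2.75]
t 12.35 pos [0.617  0.0637 0.1389] x [0.926 0.378 0.003] y [ 0.378 -0.926  0.002] z [ 0.004 -0.001 -1.   ] yaw_y -67.78 F [ 0.31 -0.39  0.09] w 0.0501 q [ 0.    0.52 -0.    1.05 -0.    2.75]
[-0.00203555 -0.00166282  0.00193804] [-0.00333275 -0.00221563  0.99999199]
```

View pics/t12.png

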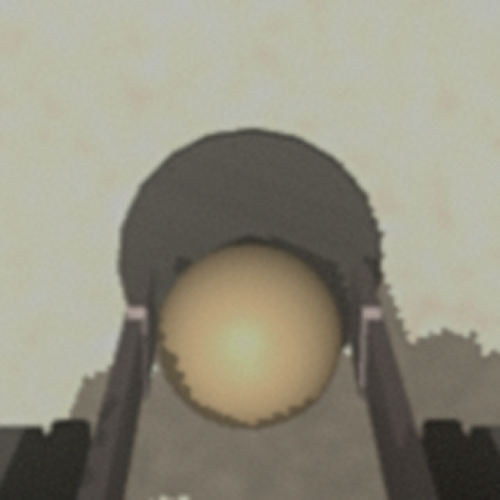

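Emit:
{"method": "drive_tool", "body": {
  "commands": [
    {"delta_pos":[-0.0015,-0.001,0.0015],"angular":[0.1,-0.2,0],"claw":0.42},
    {"delta_pos":[0,0,0.0],"angular":[0,0,0],"claw":0.425},
    {"delta_pos":[0,0,0.0],"angular":[0,0,0],"claw":0.43},
    {"delta_pos":[0,0,0],"angular":[0,0,0],"claw":0.44}
  ]
}}

```text
time: 12.75
tool_pos: [0.6154, 0.0639, 0.1377]
tool_rot: [3.082, 0.605, 0.0]
force: [-0.1, 0.6, -0.3]
grip_width: 0.0486
```

Emit:
{"method": "drive_tool", "body": {
  "commands": [
    {"delta_pos":[0,0,0.0],"angular":[0,0,0],"claw":0.46},
    {"delta_pos":[0,0,0],"angular":[0,0,0],"claw":0.5},
    {"delta_pos":[0,0,0],"angular":[0,0,0],"claw":0.5}
  ],
  "newtons": 30
}}

```text
time: 13.05
tool_pos: [0.6154, 0.0639, 0.1377]
tool_rot: [3.082, 0.605, 0.0]
force: [-0.1, -0.3, -0.4]
grip_width: 0.0481
```

```bash
python3 - <<'E'
from h import *
s,M=st();m,im=shot("wrist","w13");s,M=st()
b=np.array([.6145,.0645,.137]);print(M.T@(b-s['tool_pos']),M.T@[0,0,-1])
a=cv2.imread("pics/w13.png")[150:310,240:400]
cv2.imwrite("pics/t13.png",cv2.resize(a,(500,500),interpolation=cv2.INTER_CUBIC))
E
```

```text
t 13.05 pos [0.6154 0.0639 0.1377] x [0.926 0.378 0.   ] y [ 0.378 -0.926  0.001] z [ 0.    -0.001 -1.   ] yaw_y -67.79 F [-0.09 -0.31 -0.42] w 0.0481 q [ 0.    0.52 -0.    1.05 -0.    2.76]
t 13.1 pos [0.6154 0.0639 0.1377] x [0.926 0.378 0.   ] y [ 0.378 -0.926  0.001] z [ 0.001 -0.001 -1.   ] yaw_y -67.79 F [ 0.15 -0.57 -1.  ] w 0.0484 q [ 0.    0.52 -0.    1.05 -0.    2.76]
[-0.0006024  -0.00088402  0.00066935] [-1.16833186e-04 -1.03766574e-03  9.99999455e-01]
```

View pics/t13.png

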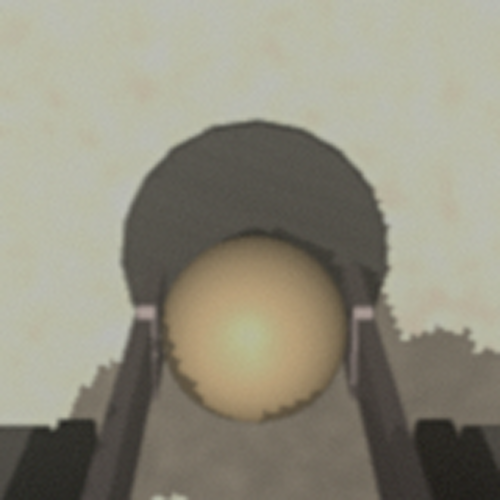

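Emit:
{"method": "drive_tool", "body": {
  "commands": [
    {"delta_pos":[0,0,-0.002],"angular":[0,0,0],"claw":0.55},
    {"delta_pos":[0,0,-0.004],"angular":[0,0,0],"claw":0.55},
    {"delta_pos":[0,0,-0.006],"angular":[0,0,0],"claw":0.55},
    {"delta_pos":[0,0,-0.008],"angular":[0,0,0],"claw":0.55},
    {"delta_pos":[0,0,-0.008],"angular":[0,0,0],"claw":0.55}
  ],
  "newtons": 35
}}

```text
time: 13.6
tool_pos: [0.6142, 0.0642, 0.1664]
tool_rot: [-3.083, -0.605, 0.004]
force: [-0.7, -0.0, -1.5]
grip_width: 0.0482
```

```bash
python3 - <<'E'
from h import *
s,M=st();m,im=shot("wrist","w14");shot("side","s14")
a=cv2.imread("pics/w14.png")[150:310,240:400];c=cv2.imread("pics/s14.png")[180:260,280:360]
cv2.imwrite("pics/t14.png",np.hstack([cv2.resize(x,(400,400),interpolation=cv2.INTER_CUBIC) for x in (a,c)]))
E
```

```text
t 13.6 pos [0.6142 0.0642 0.1664] x [ 0.926  0.378 -0.003] y [ 0.378 -0.926 -0.001] z [-0.003 -0.    -1.   ] yaw_y -67.78 F [-0.74 -0.01 -1.45] w 0.0482 q [ 0.    0.5   0.05  1.12 -0.    2.76]
```

View pics/t14.png

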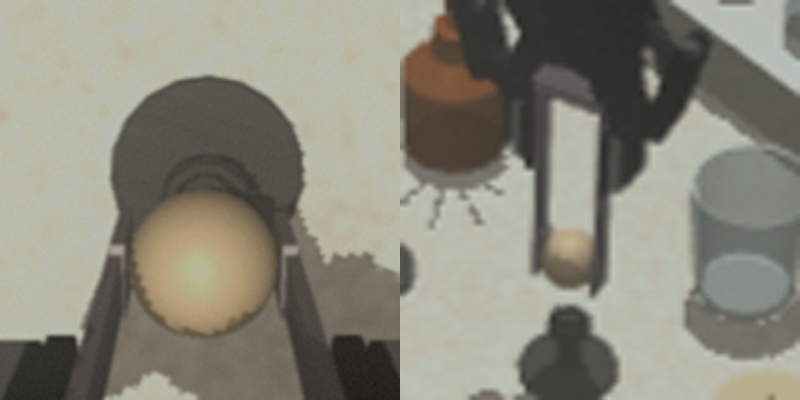

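Emit:
{"method": "drive_tool", "body": {
  "commands": [
    {"delta_pos":[0,0,-0.01],"angular":[0,0,0],"claw":0.55},
    {"delta_pos":[0,0,-0.015],"angular":[0,0,0],"claw":0.55},
    {"delta_pos":[0,0,-0.015],"angular":[0,0,0],"claw":0.55},
    {"delta_pos":[0,0,-0.015],"angular":[0,0,0],"claw":0.55},
    {"delta_pos":[0,0,-0.015],"angular":[0,0,0],"claw":0.55}
  ]
}}

```text
time: 14.2
tool_pos: [0.6135, 0.0642, 0.2398]
tool_rot: [-3.082, -0.605, 0.007]
force: [1.3, 0.3, -1.0]
grip_width: 0.0481
```

Emit:
{"method": "drive_tool", "body": {
  "commands": [
    {"delta_pos":[0,0,-0.015],"angular":[0,0,0],"claw":0.55},
    {"delta_pos":[0,0,-0.015],"angular":[0,0,0],"claw":0.55},
    {"delta_pos":[0,0,-0.012],"angular":[0,0,0],"claw":0.55},
    {"delta_pos":[0,0,-0.008],"angular":[0,0,0],"claw":0.55},
    {"delta_pos":[0,0,-0.004],"angular":[0,0,0],"claw":0.55}
  ]
}}

```text
time: 14.7
tool_pos: [0.6143, 0.0642, 0.3008]
tool_rot: [3.082, 0.605, 0.001]
force: [0.9, -0.3, -2.0]
grip_width: 0.0483
```

Emit:
{"method": "drive_tool", "body": {
  "commands": [
    {"delta_pos":[0,0,0],"angular":[0,0,0],"claw":0.55},
    {"delta_pos":[0,0,0],"angular":[0,0,0],"claw":0.55},
    {"delta_pos":[0,0,0],"angular":[0,0,0],"claw":0.55}
  ]
}}

```text
time: 15.0
tool_pos: [0.6142, 0.0642, 0.3006]
tool_rot: [3.082, 0.605, 0.001]
force: [0.1, 0.2, -0.8]
grip_width: 0.0481
```

```bash
python3 - <<'E'
from h import *
s,M=st();m,im=shot("wrist","w15");shot("side","s15");shot("scene","c15");find("side","soap_ball_center","tongs_tips");find("scene","soap_ball_center","tongs_tips")
for i in range(8): viewer.read_camera("side")
s,M=st();print(s['qd'])
a=cv2.imread("pics/w15.png");c=cv2.imread("pics/s15.png");d=cv2.imread("pics/c15.png")
cv2.imwrite("pics/t15.png",np.vstack([np.hstack([cv2.resize(x,(400,300)) for x in (a,c)]),np.hstack([cv2.resize(d,(400,300)),cv2.resize(c[140:260,260:420],(400,300))])]))
E
```

```text
t 15.0 pos [0.6142 0.0642 0.3006] x [0.926 0.378 0.   ] y [ 0.378 -0.926  0.   ] z [ 0. -0. -1.] yaw_y -67.78 F [ 0.07  0.24 -0.83] w 0.0481 q [ 0.    0.47  0.34  1.44 -0.    2.76]
side soap_ball_center [(0.75, [0.6127, 0.0645, 0.2046]), (0.49, [0.6154, 0.0655, 0.2139])]
side tongs_tips [(0.76, [0.6131, 0.0654, 0.2143]), (0.76, [0.4173, -0.2029, 0.0091])]
scene soap_ball_center [(0.75, [0.613, 0.0678, 0.216]), (0.44, [0.5743, 0.1995, -0.0034])]
scene tongs_tips [(0.94, [0.6143, 0.0676, 0.2122]), (0.45, [0.4206, -0.2059, 0.006])]
t 15.75 pos [0.6144 0.0642 0.3012] x [0.926 0.378 0.001] y [ 0.378 -0.926  0.001] z [ 0.001 -0.    -1.   ] yaw_y -67.78 F [ 0.11  0.51 -1.58] w 0.0481 q [ 0.    0.47  0.34  1.44 -0.    2.76]
[-5.71628183e-06 -4.88457391e-04 -2.03511051e-03 -1.17244234e-04
  1.05393353e-03  4.45291681e-04]
```

View pics/t15.png

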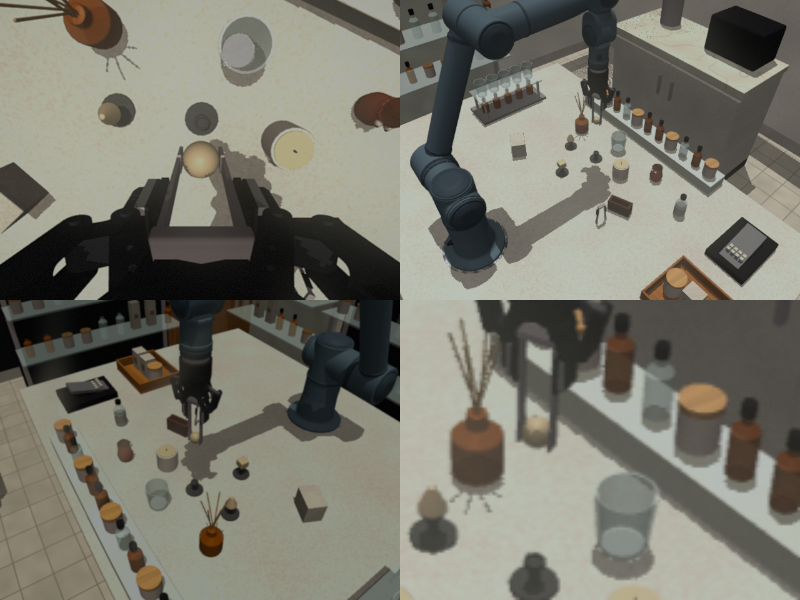

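The ball is held between the tips, centre at about 0.213 m, so its underside is roughly 157 mm above the stand's ring. The stand is empty, the other goods are where they were, and the arm is still.

```bash
python3 - <<'E'
from h import *
print(order.sign_off());st()
E
```

```text
the job is handed in; nothing more can be done
None
the job is handed in; nothing more can be done
```

I drew the larger tongs up out of the wooden holder and closed their tips on the ball of soap. I then lifted it off its stand and handed the job in at about 15.8 s, with the ball held in the air.

- **Height:** the ball's centre is at about 0.21 m, so its underside is roughly 155 mm above the stand's ring.
- **Grip:** the opening stayed at 48.1 mm with a 35 N grip, a little under the 49 mm given for tongs closed on the ball. The wrist picture shows the ball centred between the tips.
- **Stillness:** after about a second of holding, the joint speeds were near zero. The pose still crept by about 0.6 mm.
- **Other goods:** in the last pictures the holder, small tongs, block, cone and other goods stand where they were. I checked this by eye and did not measure each one.
- **Disagreement:** before the grasp, the wrist camera put the ball about 4 mm away in y from where the scene and side cameras put it. I went by the wrist view, and the grasp confirmed it. At the end the networks' height for the ball ranged from 0.205 to 0.216 m, and even the lowest clears the required 100 mm.

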